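# Take the filter cassette out of the bench dust extractor

## Robot

A 6-joint arm with a two-finger parallel gripper is mounted at the origin on a cart in front of the work surface, level with it; the furniture and walls round the work are solid. World frame = base frame: x ahead of the robot, y to its left, z up, the work surface at z = 0. Lengths are in m, angles in rad, forces in N, time in s.
With the tool pointing down it reaches from about 0.275 to 0.775 m from the base axis. Payload 14.6 kg.
Tool frame: the origin (TCP) lies on the centre line of the jaws, within the pads' length; the fingertips stand 17 mm ahead of it and the grasp point (between the pads) lies 2 mm behind it; z points along the fingers, y is the line along which they close (so a half turn about z gives the same grasp; the last joint's range is limited). The gripper opens to 85 mm and grips with 20 to 120 N. Pads are 22 mm wide; open, the fingers measure 114 mm over their backs; the gripper's body (76 mm by 85 mm) begins 54 mm behind the grasp point. The pads swing forward as they close: fully open they stand 13 mm farther back than shut.
Start: joints at [-1.412, 0.263, -0.048, 1.259, 0, 1.415], TCP at [0.162, -0.499, 0.248] pointing down, gripper open.
Joint ranges: [-2.65, 2.65], [-0.89, 1.7], [-1.18, 1.37], [-2.13, 2.11], [-1.35, 1.29], [-3.14, 3.14]. Speed limits (rad/s): [1.89, 1.89, 2.57, 2.79, 3.14, 3.14].

## Interface

Orientations are given as a 3x3 rotation matrix whose columns are the frame's x, y, z axes.
In Python, from rig import telemetry, imaging, close_job gives the robot as it stands.
- The arm moves only by the tool send_rows, never from a script. Its argument "series" is a list of rows, each a list of 3 entries, a list of its own where there are three numbers: the shift along the tool's x, y, z in cm, then the turn about the tool's z in degrees, then the closure in counts, from 0 (fully open) to 255 (shut). A call has 1 to 12 rows; each row is the pose to reach, as a shift and turn from the pose commanded when the call began, along the tool's axes at that moment; what a row does not reach only later rows make up. A row lasts 1/10 s, in which the tool goes at most 50 mm and 8.59 degrees, less where a joint would pass 70% of its speed; a pose out of reach is approached as far as the arm can. A call with a gripper value outside its range is refused whole. The fingers move at their own pace and stop on an object; the grip force is fixed at half the most. Time passes only in rows, so rows that repeat a pose let the fingers close. It gives the time, the measured TCP pose, the force and the opening at its end, in the units of the state.
- telemetry.state(): the state, without advancing time (a new reading comes with each control period).
- imaging.camera(name): name is "scene" or "top" or "wrist"; returns the picture (384x512x3 uint8, red, green, blue); there is no depth.
- imaging.camera_info(name): a dict with "mtx" (3x3 intrinsics, pixels), "origin" and "attitude" of the camera in the world. Camera axes: x right, y down, z forward; pixel columns grow to the right and rows downward; lengths in m; the calibration is good to about 2 mm. A picture is of the moment at which its call begins: read the wrist's pose just before it. camera_info takes no time and is no camera call; for the wrist camera it gives the pose at the moment of the call.
- close_job(): hands the job in, once; it reports no verdict.
The state is a dict: "time_s": time; "joint_positions": joint angles; "joint_vel": joint speeds; "joint_torque": joint torques, N m; "tool_pos": TCP position; "eef_rot": TCP orientation; "wrist_force": force on the tool from outside, world axes, zero at the start; "wrist_torque": the same for the moment, N m; "opening": finger opening in m.
Only numpy, scipy, OpenCV 4.12 (cv2) and the standard library are available. Lean on these libraries where they do the work, as an engineer would, in place of code of your own. Each camera call takes 0.05 s, during which the arm holds its last target. There are 200 camera calls.

## Task

The filter of the bench dust extractor needs cleaning. First put the two slate offcuts that lie on the extractor's deck into the open scrap bin, so that nothing can fall into the slot; then pinch the two side catches of the filter cassette together all the way and draw the cassette straight up until its foot is a good 3 cm above the deck. Finish holding it there, upright and still, with the catches pinched: do not put it down or let go.

Things in the scene. Friction and masses are not known exactly. Their poses are not given: they have to be found in the camera images.
- extractor: grey bench dust extractor, fixed, 280 (its x) x 150 (its y) x 84 mm high, flat aluminium deck on top at 84 mm, round hose stub on its +x end. Origin: centre of its underside, on the bench top; z up. A slot 84 x 59 mm in the middle of the deck holds the filter cassette; one slate offcut lies flat on the deck beyond each end (+x and -x) of the cassette.
- cassette_grip (a point): grip point of the loose black filter cassette (0.3 kg): on its vertical axis, 24 mm above the deck when home; x parallel to the extractor's x, y from catch to catch, z up. On the +y and -y sides stand grey catch plates, 26 mm wide, from the deck to 16 mm above this point, outer faces 56 mm apart (42 mm when pinched home); between them a black head 28 mm thick, up to 22 mm above this point.
- cassette_foot (a point): centre of the underside of the cassette's filter, 74 mm below cassette_grip; 50 mm below the deck when home. Same axes.
- catch_left (a joint): inward travel of the catch on the cassette's +y side, m: 0 at rest, 0.007 pinched home (end stop). Spring: 3 N at rest, 6 N home, so it springs back when let go; any grip of 20 N or more drives both home.
- catch_right (a joint): the same for the catch on the cassette's -y side.
- offcut_a_center (a point): centre of the slightly smaller loose slate offcut on the deck, about 45 (its x) x 60 (its y) x 8 mm, 62 g, lying flat; z up. Its y runs roughly along the extractor's x; it can be gripped across its x (45 mm).
- offcut_b_center (a point): centre of the other loose slate offcut on the deck, about 50 (its x) x 63 (its y) x 8 mm, 74 g, lying flat at the other end of the deck; it can be gripped across its x (50 mm).
- scrap_bin: open steel scrap bin, fixed to the bench, 220 (its x) x 180 (its y) x 70 mm high outside, walls and floor 4 to 5 mm. Origin: centre of its underside, on the bench top; z up. An older piece of slate is fixed flat on its floor.
- cassette: the same cassette; origin on its axis in the plane of the deck, 24 mm below cassette_grip, same axes. Flange on the deck 96 x 72 x 4 mm; the filter reaches 50 mm down into the slot. Hooks on the lower ends of the two catches hold under the deck's edge and come free when both catches are pushed in more than 4.5 mm.
There are look-alikes about, which are no part of the job. Leave any blue look-alike of the part that bears offcut_a_center alone.

How it is judged:
On the way, in this order (a step that is already met when the one before it is completed fails the run):
1. both offcuts are in the scrap bin while the cassette is still home with its catches out (x of offcut_a_center in the frame of scrap_bin between -0.106 and 0.106 m and y of offcut_a_center in the frame of scrap_bin between -0.086 and 0.086 m and z of offcut_a_center in the frame of scrap_bin between 0 and 0.065 m and x of offcut_b_center in the frame of scrap_bin between -0.106 and 0.106 m and y of offcut_b_center in the frame of scrap_bin between -0.086 and 0.086 m and z of offcut_b_center in the frame of scrap_bin between 0 and 0.065 m and z of cassette_grip in the frame of extractor below 0.112 m and value of joint each of catch_left, catch_right below 0.003 m), for 0.2 s.
2. both catches are pinched in with the cassette still home (value of joint each of catch_left, catch_right above 0.005 m and z of cassette_grip in the frame of extractor below 0.112 m), for 0.1 s.
At the end, for the whole second after the job is handed in: Both offcuts are inside the bin, below its rim; the cassette's foot is at least 25 mm above deck level; it is upright within 0.25 rad, still, held by the fingers with both catches in at least 5 mm, and touches neither extractor nor bin (x of offcut_a_center in the frame of scrap_bin between -0.106 and 0.106 m and y of offcut_a_center in the frame of scrap_bin between -0.086 and 0.086 m and z of offcut_a_center in the frame of scrap_bin between 0 and 0.065 m and x of offcut_b_center in the frame of scrap_bin between -0.106 and 0.106 m and y of offcut_b_center in the frame of scrap_bin between -0.086 and 0.086 m and z of offcut_b_center in the frame of scrap_bin between 0 and 0.065 m and value of joint each of catch_left, catch_right above 0.005 m and z of cassette_foot in the frame of extractor above 0.109 m and angle between cassette_grip's own z axis and vertical below 0.25 rad and contact force between the fingers and cassette above 4 N and contact force between cassette and extractor below 0.2 N and contact force between cassette and scrap_bin below 0.2 N and linear speed of cassette below 0.02 m/s); the arm keeps its last pose, push and grip.
It fails at once if an offcut falls on the floor or into the open slot (height (world z) of any of offcut_a_center, offcut_b_center below -0.05 m or (z of offcut_a_center in the frame of extractor below 0.08 m and x of offcut_a_center in the frame of extractor between -0.042 and 0.042 m and y of offcut_a_center in the frame of extractor between -0.03 and 0.03 m) or (z of offcut_b_center in the frame of extractor below 0.08 m and x of offcut_b_center in the frame of extractor between -0.042 and 0.042 m and y of offcut_b_center in the frame of extractor between -0.03 and 0.03 m)).
It also fails if it takes over 64 s, if anything falls off the work surface, if the arm or the gripper's body presses on something with over 40 N, if the wrist force passes 120 N, or if a joint passes its speed limit or range.

## Working session

There is one attempt and no reset: what is moved stays moved. The work goes in short steps, Python scripts to look and compute and a tool call to move; the robot and the scene stay as the last step left them, time stands still between calls to the robot, and variables do not carry over. Pictures are saved under pics/ and viewed, on a budget of 10 in all, crops included, one or two more only if the job needs it, and the job is handed in when it is done.

Besides the shell and the picture viewer there is one more tool, called by a JSON object that holds its "name" and its "arguments". send_rows: Moves the arm, as the interface text tells. Its arguments: {"type":"object","properties":{"series":{"type":"array"}},"required":["series"]}

```bash
mkdir -p pics
cat > h.py <<'E'
import numpy as np, cv2
from rig import telemetry, imaging, close_job
def cam(n,save=None):
    i=imaging.camera_info(n); im=imaging.camera(n)
    if save: cv2.imwrite('pics/'+save,im[:,:,::-1])
    return im,i
def ray(i,uv,z):
    K=np.array(i['mtx']);R=np.array(i['attitude']);o=np.array(i['origin'])
    p=np.c_[np.atleast_2d(uv),np.ones(len(np.atleast_2d(uv)))]
    d=(R@np.linalg.inv(K)@p.T).T
    return o+d*((z-o[2])/d[:,2])[:,None]
def proj(i,P):
    K=np.array(i['mtx']);R=np.array(i['attitude']);o=np.array(i['origin'])
    q=(K@R.T@(np.atleast_2d(P)-o).T).T
    return q[:,:2]/q[:,2:]
E
python3 - <<'E'
from h import *
a,i=cam('top');b,j=cam('scene')
print(i,j,telemetry.state())
cv2.imwrite('pics/top.png',cv2.resize(a,(800,600))[:,:,::-1]);cv2.imwrite('pics/scene.png',cv2.resize(b,(800,600))[:,:,::-1])
cv2.imwrite('pics/top_raw.png',a[:,:,::-1])
E
```

```text
{'mtx': array([[356.99960671,   0.        , 257.19909234],
       [  0.        , 356.99960671, 195.13054168],
       [  0.        ,   0.        ,   1.        ]]), 'origin': array([ 0.43919757, -0.04176036,  1.03163683]), 'attitude': array([[-0.00559548, -0.99193463,  0.12662692],
       [-0.999954  ,  0.00653683,  0.00701976],
       [-0.00779088, -0.12658182, -0.99192557]])} {'mtx': array([[356.71056296,   0.        , 253.46819025],
       [  0.        , 356.71056296, 187.29524696],
       [  0.        ,   0.        ,   1.        ]]), 'origin': array([0.1290803 , 0.5562086 , 0.68709318]), 'attitude': array([[-0.80833084, -0.37962204,  0.44998707],
       [-0.58872626,  0.51911567, -0.61961303],
       [ 0.00162343, -0.76577153, -0.64311067]])} {'time_s': 0.1, 'joint_positions': array([-1.41229906e+00,  2.63480795e-01, -4.88346746e-02,  1.25937694e+00,
        1.02029758e-05,  1.41549356e+00]), 'joint_vel': array([ 0.00115055,  0.0008804 ,  0.00239859, -0.00104056,  0.00118835,
       -0.00022767]), 'joint_torque': array([ 6.01979817e-03, -6.38572526e+01,  3.85065436e+01,  9.86462954e-03,
       -1.07994526e-04,  2.16588757e-05]), 'tool_pos': array([ 0.16201834, -0.49916081,  0.24788445]), 'eef_rot': array([[ 9.51167473e-01,  3.08675267e-01, -1.31357788e-04],
       [ 3.08675259e-01, -9.51167072e-01,  8.86461949e-04],
       [ 1.48685677e-04, -8.83720672e-04, -9.99999598e-01]]), 'wrist_force': array([0.29987886, 0.4366216 , 0.16494884]), 'wrist_torque': array([ 0.02469804, -0.04076015,  0.00748324]), 'opening': 0.08550730237585545}
```

View pics/top.png

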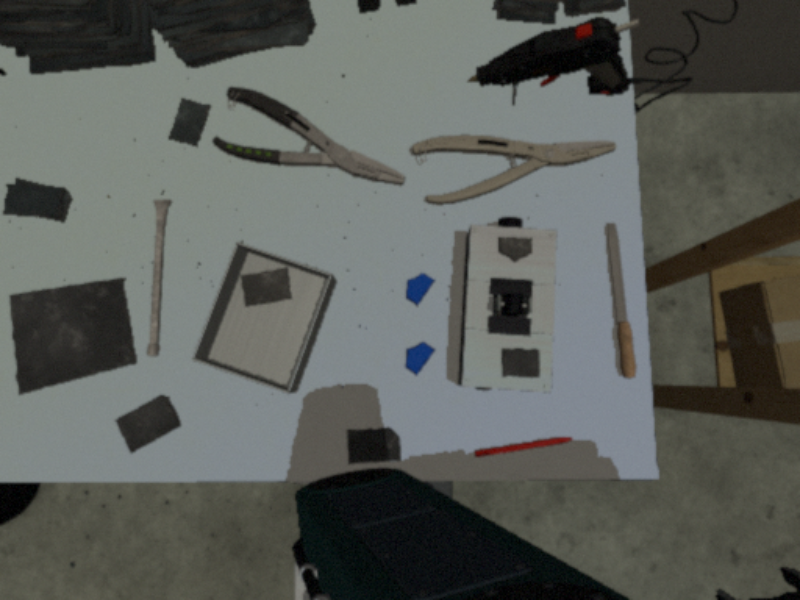

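View pics/scene.png

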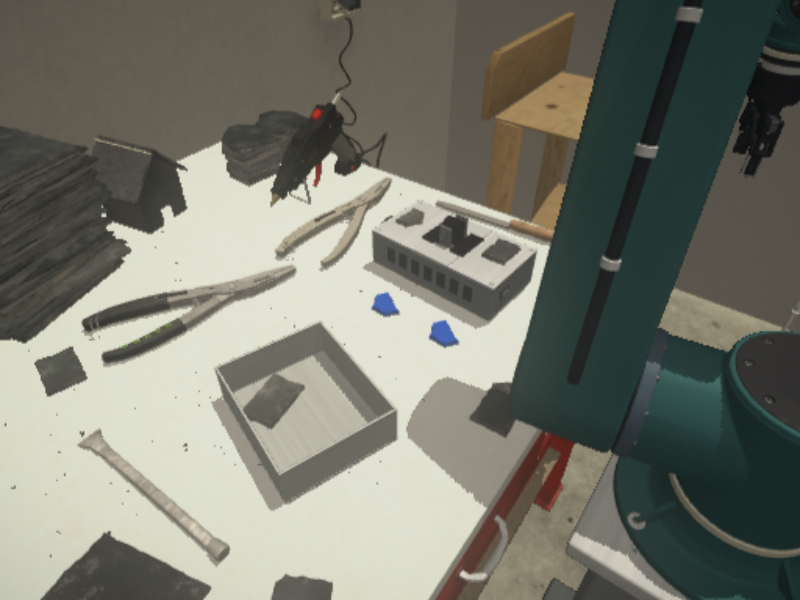

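Both views show the extractor at top-view (510,305), with its hose stub at the top, so its +x is roughly world +x. Slate pieces that could be taken for the offcuts:
- (515,248): on the deck at the +x end, pentagon
- (520,362): on the deck at the -x end, rectangle
- (266,286): fixed piece in the bin
- (190,120), (38,200), (148,422), (372,445): pieces lying on the bench
- (420,288), (420,357): blue look-alikes

I choose the two on the deck.

Run:
```python
from h import *
a=cv2.imread('pics/top_raw.png');i=imaging.camera_info('top')
g=cv2.cvtColor(a,cv2.COLOR_BGR2GRAY)
s=.64
def r(n,p,z): print(n,ray(i,np.array(p,float)*s,z)[:,:].round(4).tolist())
r('deck corners',[(470,226),(557,231),(553,390),(463,384)],.084)
r('bin rim',[(239,243),(335,276),(295,391),(196,358)],.07)
m=((g<110)*255).astype(np.uint8); m2=np.zeros_like(m); m2[146:250,305:352]=m[146:250,305:352]
for c in cv2.findContours(m2,0,2)[0]:
    if cv2.contourArea(c)<80: continue
    M=cv2.moments(c);p=(M['m10']/M['m00'],M['m01']/M['m00'])
    W=ray(i,c[:,0,:].astype(float),.092)[:,:2].astype(np.float32)
    print(p,ray(i,p,.092).round(4),cv2.minAreaRect(W))
t=a[130:260,285:365]; cv2.imwrite('pics/crop.png',cv2.resize(t,None,fx=4.5,fy=4.5,interpolation=2))
```

```text
deck corners [[0.698, -0.1545, 0.084], [0.6879, -0.3054, 0.084], [0.4147, -0.2876, 0.084], [0.4255, -0.137, 0.084]]
bin rim [[0.6741, 0.2522, 0.07], [0.6137, 0.0819, 0.07], [0.415, 0.1483, 0.07], [0.4721, 0.3201, 0.07]]
(333.02185792349724, 231.76814988290397) [[ 0.4613 -0.2328  0.092 ]] ((0.4617210030555725, -0.23286016285419464), (0.06278930604457855, 0.05011161416769028), 88.38517761230469)
(326.1049638055843, 195.69803516028955) [[ 0.5564 -0.2176  0.092 ]] ((0.5565744638442993, -0.21764908730983734), (0.07541026175022125, 0.09846729785203934), 85.53185272216797)
(329.02614379084963, 157.90552584670232) [[ 0.6586 -0.2285  0.092 ]] ((0.655774712562561, -0.22843632102012634), (0.05909113585948944, 0.04413218796253204), 88.44593811035156)
```

View pics/crop.png

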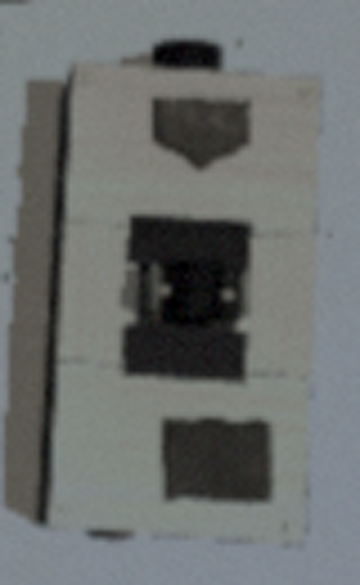

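{"name": "send_rows", "arguments": {"series": [[[3,-1,-3],-8,0],[[7,-2.5,-6],-16,0],[[11,-4,-8],-24,0],[[15.5,-5.3,-8],-32,0],[[20,-6.8,-8],-40,0],[[24.5,-8.3,-8],-48,0],[[29,-9.8,-8],-56,0],[[33.5,-11.3,-8],-64,0],[[38,-12.8,-8],-68,0],[[41.5,-14,-8],-68,0],[[43.5,-14.7,-8],-68,0],[[43.5,-14.7,-8],-68,0]]}}

```text
time_s: 1.3
tool_pos: [0.532, -0.2235, 0.3274]
eef_rot: [[0.067, 0.998, -0.001], [0.998, -0.067, 0.001], [0.001, -0.001, -1.0]]
wrist_force: [-0.6, -0.2, -0.6]
opening: 0.0851
```

Run:
```python
from h import *
a,i=cam('wrist')
import pickle;pickle.dump(i,open('w1.pkl','wb'))
cv2.imwrite('pics/w1raw.png',a[:,:,::-1]);cv2.imwrite('pics/w1.png',cv2.resize(a,(800,600))[:,:,::-1])
s=telemetry.state();print(i,s['tool_pos'],s['joint_positions'],s['wrist_force'],s['time_s'])
```

```text
{'mtx': array([[319.00448375,   0.        , 256.95425681],
       [  0.        , 319.00448375, 192.66284295],
       [  0.        ,   0.        ,   1.        ]]), 'origin': array([ 0.53782533, -0.14055556,  0.45308495]), 'attitude': array([[ 9.97735708e-01, -6.33816215e-02, -2.24994721e-02],
       [-6.72525321e-02, -9.43892434e-01, -3.23332910e-01],
       [-7.43717418e-04,  3.24113936e-01, -9.46017760e-01]])} [ 0.53099133 -0.22447684  0.32764345] [-5.41268994e-01  3.49648574e-01  2.92572664e-01  1.51482063e+00
 -3.59173849e-05  1.09770491e+00] [ 0.53425547 -0.65658386  0.17248776] 1.35
```

View pics/w1.png

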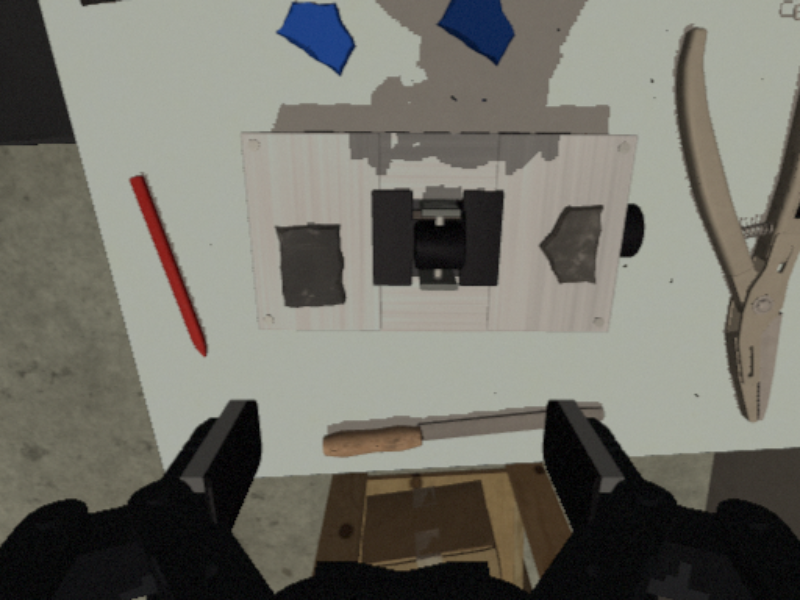

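The wrist view shows the deck with the rectangle at (312,265) and the pentagon at (575,245), its apex towards the cassette. The cassette head is at (440,240). Next I measure all three.

Run:
```python
from h import *
import pickle
a=cv2.imread('pics/w1raw.png');i=pickle.load(open('w1.pkl','rb'));s=.64
g=cv2.GaussianBlur(cv2.cvtColor(a,cv2.COLOR_BGR2GRAY),(3,3),0)
r=lambda n,p,z: print(n,ray(i,np.array(p,float)*s,z)[:,:2].round(4).tolist())
r('deck',[(243,132),(637,136),(607,331),(258,328)],.084)
for n,(x0,x1,y0,y1) in dict(b=(260,362,205,325),a=(530,612,195,300)).items():
    m=np.zeros_like(g);sl=np.s_[int(y0*s):int(y1*s),int(x0*s):int(x1*s)]
    m[sl]=(g[sl]<125)*255
    c=max(cv2.findContours(m,0,1)[0],key=cv2.contourArea)
    W=ray(i,c[:,0,:].astype(float),.091)[:,:2].astype(np.float32)
    M=cv2.moments(W);print(n,(M['m10']/M['m00'],M['m01']/M['m00']),cv2.minAreaRect(W),cv2.approxPolyDP(W,.006,True)[:,0].tolist())
# cassette flange top z=.088: corners
r('flange',[(373,190),(503,190),(498,286),(374,286)],.088)
```

```text
deck [[0.4266, -0.1342], [0.7024, -0.1555], [0.6912, -0.303], [0.4133, -0.2817]]
b (0.46357176384305127, -0.23210197917558875) ((0.46371328830718994, -0.2315143495798111), (0.06524071842432022, 0.049178071320056915), 87.11737823486328) [[0.4878232777118683, -0.2015935480594635], [0.4408717453479767, -0.20073145627975464], [0.43904218077659607, -0.26123401522636414], [0.4862554967403412, -0.26058343052864075]]
a (0.6591304288082308, -0.22881957728649968) ((0.6559095978736877, -0.22883270680904388), (0.05897557735443115, 0.04498360678553581), 86.70530700683594) [[0.6531805396080017, -0.19913899898529053], [0.633660614490509, -0.2288527488708496], [0.6496340036392212, -0.25775814056396484], [0.6756306290626526, -0.2595045864582062], [0.6790607571601868, -0.20199967920780182]]
flange [[0.5144, -0.1797], [0.6077, -0.186], [0.6037, -0.2581], [0.5089, -0.2518]]
```

{"name": "send_rows", "arguments": {"series": [[[-1.2,-3.5,2],0,81],[[-1.2,-6.8,6],0,81],[[-1.2,-6.8,10],0,81],[[-1.2,-6.8,14],0,81],[[-1.2,-6.8,17],0,81],[[-1.2,-6.8,19],0,81],[[-1.2,-6.8,20],0,81],[[-1.2,-6.8,20],0,81]]}}

```text
time_s: 2.15
tool_pos: [0.4608, -0.2326, 0.1276]
eef_rot: [[0.071, 0.997, -0.001], [0.997, -0.071, 0.001], [0.001, -0.001, -1.0]]
wrist_force: [-0.2, -0.7, -0.4]
opening: 0.058
```

Run:
```python
from h import *
a,i=cam('wrist')
cv2.imwrite('pics/w2.png',cv2.resize(a,(640,480))[:,:,::-1])
s=telemetry.state();print(s['tool_pos'],s['opening'],s['wrist_force'])
p=s['tool_pos'];R=s['eef_rot']
for d in (.0,.01,.017):
  for o in (-.025,0,.025): print(d,o,proj(i,p+R@[0,o,d])*1.25)
```

```text
[ 0.46141262 -0.23286177  0.12862257] 0.05868252014044384 [ 0.17512441  0.83874279 -0.02417015]
0.0 -0.025 [[253.82392701 346.51715247]]
0.0 0 [[322.5736868 346.5431734]]
0.0 0.025 [[391.35052698 346.56920459]]
0.01 -0.025 [[257.97834206 331.67454029]]
0.01 0 [[322.51762772 331.69622369]]
0.01 0.025 [[387.08077777 331.71791511]]
0.017 -0.025 [[260.59610703 322.32196726]]
0.017 0 [[322.48230467 322.34110141]]
0.017 0.025 [[384.39044465 322.36024234]]
```

View pics/w2.png

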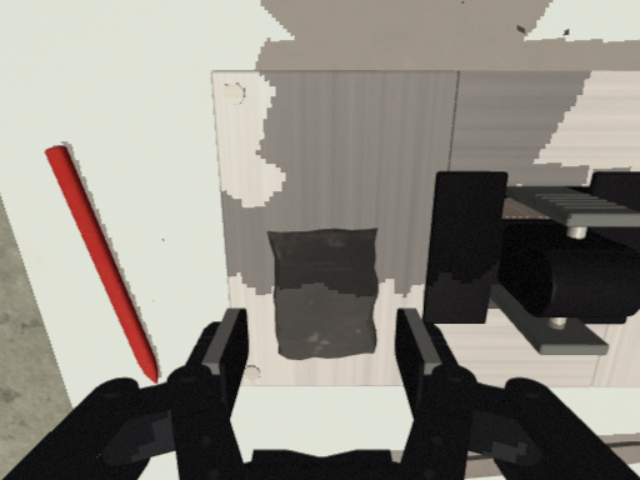

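The wrist view shows the offcut at x 275–376 px between the fingertips at 245 and 397. It is centred, and there is room to the flange edge at about 430. I go down.

{"name": "send_rows", "arguments": {"series": [[[0.1,0.1,0.8],0,81],[[0.1,0.1,1.6],0,81],[[0.1,0.1,2.2],0,81],[[0.1,0.1,2.5],0,81],[[0.1,0.1,2.5],0,81]]}}

```text
time_s: 2.7
tool_pos: [0.4626, -0.2314, 0.1029]
eef_rot: [[0.07, 0.998, -0.001], [0.998, -0.07, 0.0], [0.0, -0.001, -1.0]]
wrist_force: [0.7, -0.1, 0.5]
opening: 0.058
```

{"name": "send_rows", "arguments": {"series": [[[0,0,0],0,100],[[0,0,0],0,120],[[0,0,0],0,160],[[0,0,0],0,255],[[0,0,0],0,255],[[0,0,0],0,255]]}}

```text
time_s: 3.3
tool_pos: [0.463, -0.2316, 0.1041]
eef_rot: [[0.07, 0.998, 0.001], [0.998, -0.07, -0.001], [-0.001, 0.001, -1.0]]
wrist_force: [-2.8, 2.5, 10.2]
opening: 0.0466
```

{"name": "send_rows", "arguments": {"series": [[[0,0,-0.5],0,255],[[0,0,-2],0,255],[[0,0,-5],0,255],[[0,0,-8],0,255],[[0,0,-9],0,255],[[0,0,-9],0,255]]}}

```text
time_s: 3.9
tool_pos: [0.4634, -0.232, 0.1944]
eef_rot: [[0.07, 0.998, 0.002], [0.998, -0.07, -0.001], [-0.001, 0.002, -1.0]]
wrist_force: [0.3, 0.5, -1.0]
opening: 0.0467
```

{"name": "send_rows", "arguments": {"series": [[[2,0,0],2,255],[[6,0,0],4,255],[[10.5,0.1,0],6,255],[[15,0.2,0],8,255],[[19.5,0.3,0],10,255],[[24,0.4,0],12,255],[[28.5,0.5,0],14,255],[[33,0.6,0],14.5,255],[[37.5,0.7,0],14.5,255],[[42,0.7,0],14.5,255],[[44.9,0.7,0],14.5,255],[[44.9,0.7,0],14.5,255]]}}

```text
time_s: 5.1
tool_pos: [0.5006, 0.2188, 0.1915]
eef_rot: [[0.314, 0.949, -0.002], [0.949, -0.314, 0.0], [-0.001, -0.002, -1.0]]
wrist_force: [-0.4, -1.5, -0.2]
opening: 0.0463
```

Run:
```python
from h import *
a,i=cam('wrist')
cv2.imwrite('pics/w3.png',cv2.resize(a,(640,480))[:,:,::-1])
s=telemetry.state();print(s['tool_pos'],s['eef_rot'].round(3).tolist(),s['opening'],s['wrist_force'],s['joint_positions'])
```

```text
[0.50062084 0.21716202 0.19163231] [[0.315, 0.949, -0.002], [0.949, -0.315, -0.001], [-0.001, -0.002, -1.0]] 0.04611051840823703 [ 0.38395605 -0.05641683 -2.0453084 ] [ 2.59934481e-01  3.22742080e-01 -1.17388445e-01  1.13283223e+00
 -4.93359466e-06  2.15134754e+00]
```

View pics/w3.png

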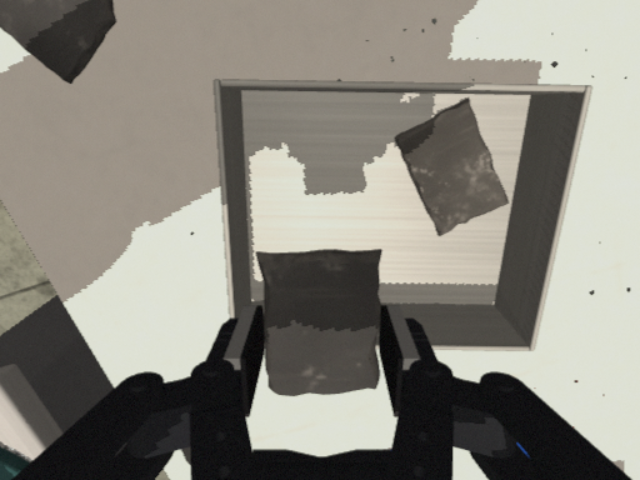

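{"name": "send_rows", "arguments": {"series": [[[0,0,3],0,255],[[0,0,7],0,255],[[0,0,11],0,255],[[0,0,13.3],0,255],[[0,0,14.3],0,255],[[0,0,14.3],0,255],[[0,0,14.3],0,150],[[0,0,14.3],0,85],[[0,0,14.3],0,75],[[0,0,14.3],0,75],[[0,0,14.3],0,75]]}}

```text
time_s: 6.25
tool_pos: [0.5015, 0.216, 0.0507]
eef_rot: [[0.318, 0.948, 0.001], [0.948, -0.318, 0.0], [0.0, 0.001, -1.0]]
wrist_force: [-0.8, -0.9, 0.2]
opening: 0.0603
```

{"name": "send_rows", "arguments": {"series": [[[0,0,-2],0,75],[[0,0,-6],0,75],[[0,0,-11],0,75],[[0,0,-15],0,75],[[0,0,-17],0,75],[[0,0,-17],0,75]]}}

```text
time_s: 6.85
tool_pos: [0.5024, 0.2162, 0.2232]
eef_rot: [[0.317, 0.948, 0.005], [0.948, -0.317, 0.001], [0.003, 0.004, -1.0]]
wrist_force: [-0.2, 0.2, -1.5]
opening: 0.0603
```

Run:
```python
from h import *
a,i=cam('wrist')
cv2.imwrite('pics/w4.png',a[:,:,::-1])
s=telemetry.state();print(s['tool_pos'],s['eef_rot'].round(3).tolist(),s['opening'],s['wrist_force'])
g=cv2.cvtColor(a,cv2.COLOR_RGB2GRAY)
C=np.array([[.5437,.2006]]);x=np.array([.948,-.319]);y=np.array([.319,.948])
print(proj(i,[np.r_[C[0]+u*x*.11+v*y*.09,.07] for u,v in((-1,-1),(1,-1),(1,1),(-1,1))]).round(0).tolist())
print(proj(i,[.5006,.217,.012]))
```

```text
[0.50180843 0.21603859 0.22128209] [[0.318, 0.948, 0.002], [0.948, -0.318, 0.001], [0.001, 0.002, -1.0]] 0.060287991206770454 [ 0.00593472 -0.32892222 -1.37869873]
[[190.0, 268.0], [409.0, 268.0], [443.0, 77.0], [176.0, 77.0]]
[[254.07902529 164.7571369 ]]
```

View pics/w4.png

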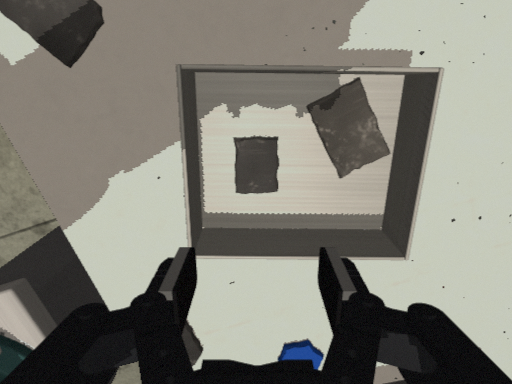

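The rectangle lies flat in the bin at (257,165), well below the rim. Next is the pentagon.

{"name": "send_rows", "arguments": {"series": [[[-1.5,1.2,0],-8,25],[[-4.5,3.6,0],-16,25],[[-8,6.4,0],-24.5,25],[[-12,9.6,0],-33,25],[[-16,12.8,0],-41.5,25],[[-20,16,0],-50,25],[[-24,19.2,0],-58.5,25],[[-28,22.3,0],-67,25],[[-32,25.5,0],-75.5,25],[[-35,28,0],-84,25],[[-37.1,29.6,0],-92.5,25],[[-37.1,29.6,0],-101,25]]}}

```text
time_s: 8.1
tool_pos: [0.6643, -0.234, 0.2171]
eef_rot: [[-0.989, 0.145, -0.003], [0.145, 0.989, 0.001], [0.003, 0.0, -1.0]]
wrist_force: [-0.8, 0.5, 0.7]
opening: 0.0773
```

{"name": "send_rows", "arguments": {"series": [[[0,0,1],-3,25],[[0,0,3],-3,25],[[0,0,5],-3,25],[[0,0,6],-3,25],[[0,0,6],-3,25]]}}

```text
time_s: 8.6
tool_pos: [0.6632, -0.2295, 0.1581]
eef_rot: [[-0.995, 0.096, -0.003], [0.096, 0.995, 0.002], [0.003, 0.001, -1.0]]
wrist_force: [0.2, -0.4, 0.7]
opening: 0.0772
```

Run:
```python
from h import *
a,i=cam('wrist')
cv2.imwrite('pics/w5.png',a[:,:,::-1])
s=telemetry.state();print(s['tool_pos'],s['eef_rot'].round(3).tolist(),s['opening'],s['wrist_force'],s['joint_positions'])
p=s['tool_pos']
print(proj(i,[[p[0],p[1],.091],[.679,-.202,.091],[.6337,-.2289,.091],[.6756,-.2595,.091]]))
import pickle;pickle.dump(i,open('w5.pkl','wb'))
```

```text
[ 0.66374901 -0.22974735  0.15951928] [[-0.995, 0.096, -0.002], [0.096, 0.995, 0.001], [0.002, 0.001, -1.0]] 0.07674047551661106 [ 0.04033798  0.88148966 -0.36904324] [-4.49093306e-01  6.07230449e-01  2.82708315e-01  1.24797479e+00
  2.40305408e-07 -3.53424609e-01]
[[257.34934358 218.93580325]
 [300.74469512 236.11992359]
 [254.13104347 174.91228156]
 [214.94597767 239.01425018]]
```

View pics/w5.png

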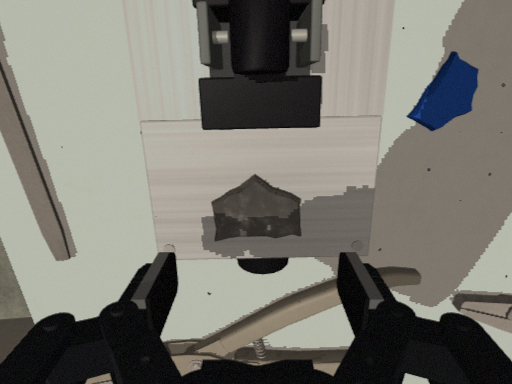

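The pentagon lies exactly where measured, apex at (254,175) and sides at 213 and 300, between the fingers. I descend and grip it.

{"name": "send_rows", "arguments": {"series": [[[0,0,1.5],-1,25],[[0,0,3],-1,25],[[0,0,4.5],-1,25],[[0,0,5.3],-1,25],[[0,0,5.6],-1,25],[[0,0,5.6],-1,45],[[0,0,5.6],-1,80],[[0,0,5.6],-1,140],[[0,0,5.6],-1,255],[[0,0,5.6],-1,255],[[0,0,5.6],-1,255]]}}

```text
time_s: 9.75
tool_pos: [0.667, -0.2316, 0.1094]
eef_rot: [[-0.997, 0.078, 0.009], [0.078, 0.997, -0.005], [-0.009, -0.004, -1.0]]
wrist_force: [1.7, 4.3, 34.9]
opening: 0.001
```

{"name": "send_rows", "arguments": {"series": [[[0,0,-0.5],0,255],[[0,0,-2],0,255],[[0,0,-5],0,255],[[0,0,-9],0,255],[[0,0,-11],0,255],[[0,0,-11],0,255]]}}

```text
time_s: 10.35
tool_pos: [0.6652, -0.2304, 0.218]
eef_rot: [[-0.997, 0.078, 0.005], [0.078, 0.997, -0.002], [-0.005, -0.002, -1.0]]
wrist_force: [0.4, 0.2, -0.3]
opening: 0.0001
```

The grip closed above the piece because the tips sit farther back at a wide opening. I look again.

Run:
```python
from h import *
a,i=cam('wrist')
cv2.imwrite('pics/w6.png',a[:,:,::-1])
s=telemetry.state();print(s['tool_pos'],s['eef_rot'].round(3).tolist(),s['opening'],s['wrist_force'])
g=cv2.GaussianBlur(cv2.cvtColor(a,cv2.COLOR_RGB2GRAY),(3,3),0)
P=proj(i,[.66,-.229,.091])[0].astype(int);print(P)
m=np.zeros_like(g);sl=np.s_[P[1]-40:P[1]+40,P[0]-55:P[0]+55]
m[sl]=(g[sl]<95)*255
for c in cv2.findContours(m,0,1)[0]:
    if cv2.contourArea(c)<300: continue
    W=ray(i,c[:,0,:].astype(float),.091)[:,:2].astype(np.float32)
    print(cv2.boundingRect(c),cv2.minAreaRect(W),cv2.approxPolyDP(W,.006,True)[:,0].round(4).tolist())
```

```text
[ 0.66465812 -0.23019772  0.21573122] [[-0.997, 0.078, 0.002], [0.078, 0.997, -0.001], [-0.002, -0.001, -1.0]] 3.9089603400068834e-05 [-0.10383271  0.2417174  -0.57067661]
[259 182]
(223, 152, 72, 56) ((0.6584041118621826, -0.22917084395885468), (0.058394256979227066, 0.04800751432776451), 87.4411392211914) [[0.6496999859809875, -0.2578999996185303], [0.6759999990463257, -0.25920000672340393], [0.6786999702453613, -0.20090000331401825], [0.652400016784668, -0.2013999968767166], [0.6345000267028809, -0.22789999842643738]]
```

View pics/w6.png

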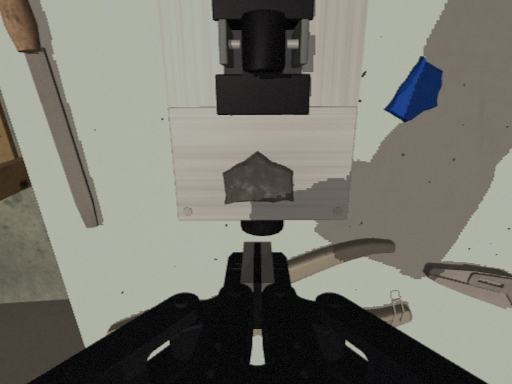

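The piece has not moved: it sits at (258,180) with the same coordinates. I go lower this time, with a narrower pre-opening.

{"name": "send_rows", "arguments": {"series": [[[0,0,2],0,55],[[0,0,4],0,55],[[0,0,5],0,55],[[0,0,6],0,55],[[0,0,8],0,55],[[0,0,10],0,55],[[0,0,11],0,55],[[0,0,11.6],0,55],[[0,0,11.8],0,55],[[0,0,11.8],0,55],[[0,0,11.8],0,55]]}}

```text
time_s: 11.5
tool_pos: [0.6645, -0.2301, 0.0971]
eef_rot: [[-0.997, 0.078, 0.001], [0.078, 0.997, -0.0], [-0.001, -0.0, -1.0]]
wrist_force: [-0.0, 0.8, 0.1]
opening: 0.0672
```

{"name": "send_rows", "arguments": {"series": [[[0,0,0.1],0,55],[[0,0,0.1],0,55],[[0,0,0.2],0,55],[[0,0,0.2],0,55]]}}

```text
time_s: 11.9
tool_pos: [0.6641, -0.2299, 0.0942]
eef_rot: [[-0.997, 0.078, -0.0], [0.078, 0.997, 0.0], [0.0, 0.0, -1.0]]
wrist_force: [-0.0, 1.2, -0.4]
opening: 0.0669
```

{"name": "send_rows", "arguments": {"series": [[[0,0,-0.1],0,65],[[0,0,-0.1],0,75],[[0,0,-0.1],0,85],[[0,0,-0.1],0,120],[[0,0,-0.1],0,255],[[0,0,-0.1],0,255]]}}

```text
time_s: 12.5
tool_pos: [0.6646, -0.2301, 0.0967]
eef_rot: [[-0.997, 0.078, 0.002], [0.078, 0.997, -0.001], [-0.002, -0.001, -1.0]]
wrist_force: [-2.6, 1.1, 14.3]
opening: 0.0569
```

{"name": "send_rows", "arguments": {"series": [[[0,0,-0.5],0,255],[[0,0,-2],0,255],[[0,0,-5],0,255],[[0,0,-9],0,255],[[0,0,-11],0,255],[[0,0,-11],0,255]]}}

```text
time_s: 13.1
tool_pos: [0.665, -0.2304, 0.2084]
eef_rot: [[-0.997, 0.078, 0.004], [0.078, 0.997, -0.002], [-0.004, -0.002, -1.0]]
wrist_force: [-0.2, -0.5, -0.8]
opening: 0.0565
```

{"name": "send_rows", "arguments": {"series": [[[0.6,2,0],2,255],[[1.8,6,0],4,255],[[3,10.2,0],6,255],[[4.2,14.4,0],8,255],[[5.5,18.6,0],10,255],[[6.7,22.8,0],12,255],[[7.9,27,0],14,255],[[9.2,31.2,0],14,255],[[10.4,35.4,0],14,255],[[11.6,39.5,0],14,255],[[12.4,42,0],14,255],[[12.4,42,0],14,255]]}}

```text
time_s: 14.3
tool_pos: [0.5719, 0.2014, 0.2042]
eef_rot: [[-0.95, 0.314, -0.002], [0.314, 0.95, 0.0], [0.002, -0.0, -1.0]]
wrist_force: [-0.5, -0.4, -1.3]
opening: 0.0568
```

{"name": "send_rows", "arguments": {"series": [[[0,0,3],0,255],[[0,0,7],0,255],[[0,0,11],0,255],[[0,0,13.3],0,255],[[0,0,14.3],0,255],[[0,0,14.3],0,255],[[0,0,14.3],0,120],[[0,0,14.3],0,60],[[0,0,14.3],0,50],[[0,0,14.3],0,50],[[0,0,14.3],0,50]]}}

```text
time_s: 15.4
tool_pos: [0.5735, 0.1985, 0.0627]
eef_rot: [[-0.948, 0.317, 0.001], [0.317, 0.948, 0.0], [-0.001, 0.0, -1.0]]
wrist_force: [0.1, 0.4, 0.5]
opening: 0.0687
```

{"name": "send_rows", "arguments": {"series": [[[0,0,-2],0,50],[[0,0,-6],0,50],[[0,0,-11],0,50],[[0,0,-15],0,50],[[0,0,-17],0,50],[[0,0,-17],0,50]]}}

```text
time_s: 16.0
tool_pos: [0.5744, 0.1987, 0.2355]
eef_rot: [[-0.948, 0.317, 0.005], [0.317, 0.948, 0.001], [-0.004, 0.003, -1.0]]
wrist_force: [0.6, 0.6, 0.2]
opening: 0.0687
```

Run:
```python
from h import *
a,i=cam('wrist')
cv2.imwrite('pics/w7.png',a[:,:,::-1])
s=telemetry.state();print(s['tool_pos'],s['eef_rot'].round(3).tolist(),s['opening'],s['wrist_force'])
```

```text
[0.57381503 0.19859567 0.23337596] [[-0.948, 0.317, 0.002], [0.317, 0.948, 0.0], [-0.002, 0.001, -1.0]] 0.06876161589295521 [ 0.11441398 -0.13184563  0.28973354]
```

View pics/w7.png

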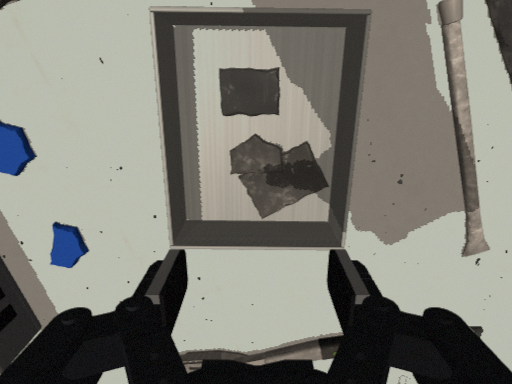

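Both offcuts are in the bin: the rectangle at (250,90), and the pentagon at (257,158) leaning on the fixed piece, both well below the rim. Now the cassette.

{"name": "send_rows", "arguments": {"series": [[[-0.5,-1.8,0],-1,0],[[-1.6,-5.4,0],-2,0],[[-2.8,-9.4,0],-4,0],[[-4,-13.4,0],-6,0],[[-5.1,-17.4,0],-8,0],[[-6.3,-21.4,0],-10,0],[[-7.5,-25.4,0],-12,0],[[-8.7,-29.4,0],-14,0],[[-9.8,-33.4,0],-14,0],[[-11,-37.4,0],-14,0],[[-11.8,-40,0],-14,0],[[-11.8,-40,0],-14,0]]}}

```text
time_s: 17.25
tool_pos: [0.5577, -0.2213, 0.2304]
eef_rot: [[-0.997, 0.082, -0.002], [0.082, 0.997, 0.001], [0.002, 0.0, -1.0]]
wrist_force: [-0.4, 0.6, -0.4]
opening: 0.0855
```

Run:
```python
from h import *
a,i=cam('wrist')
s=telemetry.state();p=s['tool_pos'];R=s['eef_rot'];print(p,R.round(3).tolist(),s['opening'],s['wrist_force'])
for z in (.13,.124,.088):
  q=proj(i,[np.r_[p[:2],z]+R@[x,y,0] for x,y in((0,0),(-.048,-.036),(.048,.036),(.013,.028),(.013,-.028))]);print(z,q.round(0).tolist())
c=np.array([.5585,-.2188]);print('want cm',R.T@np.r_[(c-p[:2])*100,0])
cv2.imwrite('pics/w8.png',a[:,:,::-1])
```

```text
[ 0.55776782 -0.21950263  0.23061883] [[-0.997, 0.081, -0.002], [0.081, 0.997, 0.001], [0.002, 0.001, -1.0]] 0.0852691230357889 [-0.59322001  0.07352855  0.73688225]
0.13 [[260.0, 200.0], [215.0, 256.0], [311.0, 137.0], [298.0, 184.0], [222.0, 184.0]]
0.124 [[260.0, 198.0], [216.0, 253.0], [310.0, 135.0], [297.0, 182.0], [223.0, 182.0]]
0.088 [[259.0, 184.0], [221.0, 233.0], [303.0, 129.0], [292.0, 170.0], [227.0, 170.0]]
want cm [-6.73187273e-02  7.59332608e-02 -6.93352674e-05]
```

View pics/w8.png

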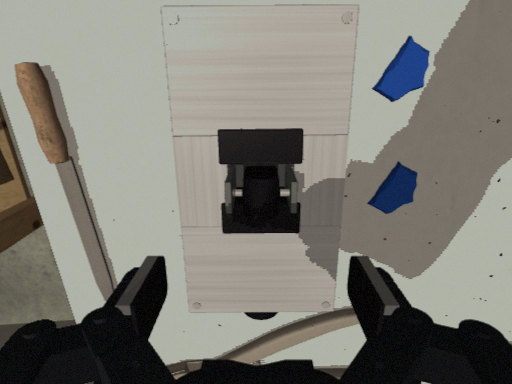

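The cassette is centred under the tool, flange corners at (219,129) and (300,232), as predicted. I descend around the catches.

{"name": "send_rows", "arguments": {"series": [[[0,0.05,3],0,0],[[0,0.05,6],0,0],[[0,0.05,8],0,0],[[0,0.05,9.5],0,0],[[0,0.05,11],0,0],[[0,0.05,11.8],0,0],[[0,0.05,12.1],0,0],[[0,0.05,12.1],0,0],[[0,0.05,12.1],0,0]]}}

```text
time_s: 18.2
tool_pos: [0.5587, -0.2177, 0.1118]
eef_rot: [[-0.997, 0.078, 0.001], [0.078, 0.997, -0.0], [-0.001, -0.0, -1.0]]
wrist_force: [-0.8, 0.1, 1.1]
opening: 0.0855
```

{"name": "send_rows", "arguments": {"series": [[[0,0,0],0,50],[[0,0,0],0,70],[[0,0,0],0,85],[[0,0,0],0,100],[[0,0,0],0,115],[[0,0,0],0,130],[[0,0,0],0,160],[[0,0,0],0,255],[[0,0,0],0,255],[[0,0,0],0,255],[[0,0,0],0,255],[[0,0,0],0,255]]}}

```text
time_s: 19.4
tool_pos: [0.5588, -0.2182, 0.1128]
eef_rot: [[-0.997, 0.078, 0.002], [0.078, 0.997, -0.001], [-0.002, -0.001, -1.0]]
wrist_force: [-5.0, 1.4, 20.5]
opening: 0.0393
```

The opening stopped at about 39 mm. Earlier readings ran 2–3 mm low, so this is the 42 mm of pinched catches. I draw it straight up.

{"name": "send_rows", "arguments": {"series": [[[0,0,0],0,255],[[0,0,-0.3],0,255],[[0,0,-0.8],0,255],[[0,0,-1.5],0,255],[[0,0,-2.2],0,255],[[0,0,-2.9],0,255]]}}

```text
time_s: 20.0
tool_pos: [0.5585, -0.2178, 0.1409]
eef_rot: [[-0.997, 0.078, 0.0], [0.078, 0.997, 0.0], [-0.0, 0.0, -1.0]]
wrist_force: [0.5, 0.5, -1.9]
opening: 0.0388
```

{"name": "send_rows", "arguments": {"series": [[[0,0,-0.7],0,255],[[0,0,-1.5],0,255],[[0,0,-2.4],0,255],[[0,0,-3.3],0,255],[[0,0,-4.2],0,255],[[0,0,-5.1],0,255],[[0,0,-5.7],0,255],[[0,0,-6.1],0,255],[[0,0,-6.2],0,255],[[0,0,-6.2],0,255],[[0,0,-6.2],0,255],[[0,0,-6.2],0,255]]}}

```text
time_s: 21.2
tool_pos: [0.5583, -0.2177, 0.202]
eef_rot: [[-0.997, 0.078, -0.001], [0.078, 0.997, 0.0], [0.001, 0.0, -1.0]]
wrist_force: [0.3, -0.4, -3.4]
opening: 0.0385
```

Run:
```python
from h import *
a,i=cam('scene');b,j=cam('wrist')
s=telemetry.state();print(s['tool_pos'],s['opening'],s['wrist_force'],s['joint_vel'].round(3))
P=proj(i,[.5585,-.2188,.13])[0].astype(int);y=max(P[1]-110,0);x=max(P[0]-110,0)
c=np.hstack([cv2.resize(a[y:y+200,x:x+200],(384,384)),cv2.resize(b,(400,384))])
cv2.imwrite('pics/end.png',c[:,:,::-1])
```

```text
[ 0.55838456 -0.21776906  0.20207696] 0.038786936653611215 [ 0.12242386 -0.71701712 -2.24678376] [ 0.001  0.     0.001  0.001  0.    -0.   ]
```

View pics/end.png

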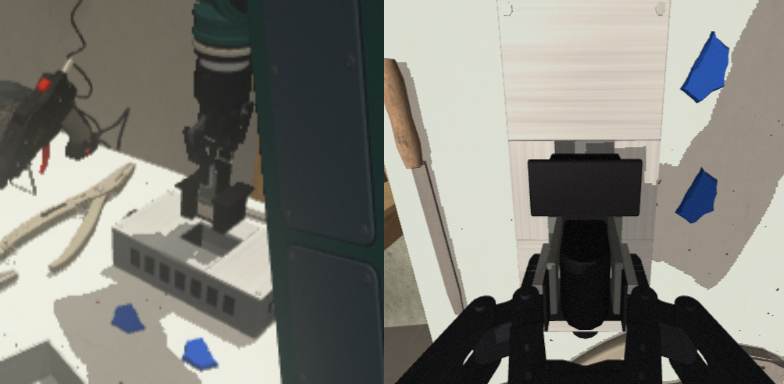

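The cassette hangs upright in the fingers, clear of the open slot (left half, around (215,210)). I add 0.8 cm of margin, let it settle and hand in.

{"name": "send_rows", "arguments": {"series": [[[0,0,-0.3],0,255],[[0,0,-0.6],0,255],[[0,0,-0.8],0,255],[[0,0,-0.8],0,255],[[0,0,-0.8],0,255],[[0,0,-0.8],0,255],[[0,0,-0.8],0,255],[[0,0,-0.8],0,255]]}}

```text
time_s: 22.1
tool_pos: [0.5585, -0.2178, 0.2102]
eef_rot: [[-0.997, 0.078, -0.0], [0.078, 0.997, 0.0], [0.0, 0.0, -1.0]]
wrist_force: [-0.6, 0.5, -1.3]
opening: 0.0387
```

```bash
python3 -c "
from h import *
s=telemetry.state();print(s['tool_pos'],s['opening'],s['wrist_force'],s['time_s']);print(close_job())"
```

```text
[ 0.55846256 -0.21780864  0.21023324] 0.03867690118169753 [-0.60260057  0.48138637 -1.2936461 ] 22.1
the job is handed in; nothing more can be done
None
```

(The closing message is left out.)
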